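# Spring the hanging rail into the ornament stand

## Robot

A 6-joint arm with a two-finger parallel gripper is mounted at the origin on the work surface. World frame = base frame: x ahead of the robot, y to its left, z up, the work surface at z = 0. Lengths are in m, angles in rad, forces in N, time in s.
With the tool pointing down it reaches from about 0.35 to 0.925 m from the base axis. Payload 6.4 kg.
Tool frame: the origin (TCP) lies on the mounting face of the last link; the fingertips stand 199 mm ahead of it and the grasp point (between the pads) lies 180 mm ahead of it; z points along the fingers, y is the line along which they close (so a half turn about z gives the same grasp; the last joint's range is limited). The gripper opens to 94 mm and grips with 3 to 60 N. Pads are 16 mm wide; open, the fingers measure 119 mm over their backs; the gripper's body (75 mm by 177 mm) begins 78 mm behind the grasp point.
Start: joints at [1.071, 0.245, 1.558, -0, 1.339, -0.174], TCP at [0.208, 0.616, 0.405] pointing down, gripper open.
Joint ranges: [-3.13, 3.13], [-1.02, 2.26], [0.13, 2.54], [-0.95, 4.09], [0.21, 2.88], [-2.74, 2.74]. Speed limits (rad/s): [2.57, 2.57, 3.14, 3.14, 3.14, 3.14].

## Interface

Orientations are given as a unit quaternion [w, x, y, z].
In Python, from cell import r, optics, job gives the robot as it stands.
- The arm moves only by the tool move_arm, never from a script. Its argument "commands" is a list of rows, each a list of 5 numbers: the shift along the world's x, y, z in cm, then the turn about the world's z in rad, then the opening in per cent of the stroke, from 0 (shut) to 100 (fully open). In form: [[tx, ty, tz, spin, fingers], ...]. A call has 1 to 5 rows; each row is the pose to reach, as a shift and turn from the pose commanded when the call began; what a row does not reach only later rows make up. A row lasts 1/12 s, in which the tool goes at most 41.7 mm and 7.16 degrees, less where a joint would pass 70% of its speed; a pose out of reach is approached as far as the arm can. A call with a gripper value outside its range is refused whole. The fingers move at their own pace and stop on an object; "newtons" is the grip in N (left out, the last holds). Time passes only in rows, so rows that repeat a pose let the fingers close. It gives the time, the measured TCP pose, the force, the opening and the grip force at its end, in the units of the state.
- r.state(): the state, without advancing time (a new reading comes with each control period).
- optics.snapshot(name): name is "scene" or "side" or "wrist"; returns the picture (420x560x3 uint8, red, green, blue); there is no depth.
- optics.get_calibration(name): a dict with "fx", "fy", "cx", "cy" (pixels), "camera_from_world" (4x4, takes a point from world to camera coordinates). Camera axes: x right, y down, z forward; pixel columns grow to the right and rows downward; lengths in m; the calibration is good to about 2 mm. A picture is of the moment at which its call begins: read the wrist's pose just before it. get_calibration takes no time and is no camera call; for the wrist camera it gives the pose at the moment of the call.
- job.finish_job(): hands the job in; it is judged then, once.
The state is a dict: "time": time; "joints": joint angles; "joint_velocities": joint speeds; "effort": joint torques, N m; "tool_pos": TCP position; "orientation": TCP orientation; "wrist_force": force on the tool from outside, world axes, zero at the start; "moment": the same for the moment, N m; "grip_width": opening from 0.0 (shut) to 1.0 (fully open); "finger_force": force on a finger pad.
Only numpy, scipy, OpenCV 4.12 (cv2) and the standard library are available. Lean on these libraries where they do the work, as an engineer would, in place of code of your own. Each camera call takes 0.05 s, during which the arm holds its last target. There are 200 camera calls.

## Task

Take the loose white rail off its rest and spring it in between the two posts of the ornament stand, so that the pin at each end sits fully home in the socket of its post, then let go of it. The sprung pin has to be pressed in to get the rail between the posts: ease it in by feel, never pressing or knocking the rail on the stand with more than 24 N (both ends together), and leave the owl, the doll and the basket where they stand.

Things in the scene. Friction and masses are not known exactly. Their poses are not given: they have to be found in the camera images.
- stand: Fixed ornament stand: dark base board 100 x 380 x 18 mm, origin under its centre, on the table; x away from the robot, y to the left, z up. On it a frame: foot bar 36 mm deep, top 26 mm up; two brown posts 28 mm deep (x), 22 mm thick (y), tops at 195 mm, inner faces 270 mm apart. The frame is clamped up to 14 mm left or right of the board's middle: find it by feel or eye.
- socket_line (a point): Point on the line (along the stand's y) through the centres of both sockets, 140 mm above the middle of the board; axes as the stand's. Each post's inner face has a blind socket 12 mm wide and high, 8 mm deep; their mouths lie at y = +135 and -135 mm from here, plus the frame's unmeasured shift of up to 14 mm. The gap is open in front (-x), behind and above.
- rail: Loose rail, about 120 g: white-painted square wooden bar 22 x 249 x 22 mm, long along y, a brass pin of 8 mm diameter at each end. Origin at its centre, 41 mm up at the start, +y end to the robot's left. Dark -y end: flat-nosed fixed pin 10 mm long. Red +y end: round-nosed sprung pin 32 mm long when free. 291 mm from tip to tip when free; the socket floors are 286 mm apart.
- rail_center (a point): The rail's centre, half-way up and along; grasp here, 22 mm wide, the fingers closing along the rail's x. Axes as the rail's (y along it, z up).
- fixed_tip (a point): Point of the fixed pin's nose, 134.5 mm from the rail's centre along its -y.
- sprung_tip (a point): Nose of the sprung pin, 156.5 mm from the rail's centre along +y when free. It can be pressed in up to 18 mm, then stops hard; it takes 1.2 N plus 0.6 N per mm (4 N at 5 mm, where the fitted rail rests; 9 N at 13 mm; 12 N at 18 mm). With this tip on a socket's floor it must be pressed in 13 mm or more for the fixed pin to clear the other post's face.
- rest: Fixed rest under the rail: grey pad 50 x 200 x 6 mm with two dark blocks across it, each 50 x 22 mm and 30 mm high, at 80 mm either side of its middle. Origin at the underside's centre.
- owl: Bystander: brown wooden owl, 60 mm across, 94 mm high; origin under its centre.
- doll: Bystander: red and yellow doll, 60 mm across, 91 mm high; origin under its centre.
- basket: Bystander: little cork-coloured bowl, 90 mm across, 50 mm high; origin under its centre.

How it is judged:
At the end, for the whole second after the job is handed in: The rail sits in both sockets, let go and at rest (under 20 mm/s): both tips within 4 mm sideways and in height of the line through the sockets, and 284 to 288 mm from tip to tip (the socket floors are 286 mm apart) (x of sprung_tip in the frame of socket_line between -0.004 and 0.004 m and z of sprung_tip in the frame of socket_line between -0.004 and 0.004 m and x of fixed_tip in the frame of socket_line between -0.004 and 0.004 m and z of fixed_tip in the frame of socket_line between -0.004 and 0.004 m and distance between fixed_tip and sprung_tip between 0.284 and 0.288 m and linear speed of rail below 0.02 m/s); the robot touches nothing.
It fails at once if the rail presses or knocks on the stand with more than 24 N, both ends together (contact force between rail and stand above 24 N).
It fails at once if the owl is moved more than 20 mm (distance of owl from where it was at the start of the episode above 0.02 m).
It fails at once if the doll is moved more than 20 mm (distance of doll from where it was at the start of the episode above 0.02 m).
It fails at once if the basket is moved more than 20 mm (distance of basket from where it was at the start of the episode above 0.02 m).
It also fails if it takes over 56 s, if anything falls off the work surface, if the arm or the gripper's body presses on something with over 40 N, if the wrist force passes 120 N, or if a joint passes its speed limit or range.

## Working session

There is one attempt and no reset: what is moved stays moved. The work goes in short steps, Python scripts to look and compute and a tool call to move; the robot and the scene stay as the last step left them, time stands still between calls to the robot, and variables do not carry over. Pictures are saved under pics/ and viewed, at most 10 in all, crops included, and the job is handed in when it is done.

Besides the shell and the picture viewer there is one more tool, called after "Request:" by a JSON object that holds its "fn" and its "kwargs", one argument or row to a line. move_arm: Moves the arm, as the interface text tells. Its arguments: {"type":"object","properties":{"commands":{"type":"array"},"newtons":{"type":"number"}},"required":["commands"]}

```bash
mkdir -p pics; ls; python3 - <<'E'
from cell import r, optics, job
import cv2,numpy as np
s=r.state();print({k:np.round(v,3).tolist() for k,v in s.items()})
for n in("scene","side"):
    im=optics.snapshot(n);cv2.imwrite(f"pics/{n}0.png",im[:,:,::-1]);c=optics.get_calibration(n);print(n,c)
E
```

```text
pics
{'time': 0.0, 'joints': [1.071, 0.246, 1.559, -0.0, 1.339, -0.174], 'joint_velocities': [0.001, -0.001, -0.001, 0.001, 0.001, -0.0], 'effort': [-0.001, -41.582, -31.46, 0.068, 0.033, -0.0], 'tool_pos': [0.208, 0.616, 0.404], 'orientation': [-0.0, 0.162, 0.987, -0.001], 'wrist_force': [0.731, -0.181, 0.605], 'moment': [0.011, -0.051, 0.013], 'finger_force': 0.0, 'grip_width': 1.003}
scene {'fx': 435.75882486848906, 'fy': 435.75882486848906, 'cx': 278.50360234717743, 'cy': 211.88559836978916, 'camera_from_world': array([[ 0.74777083,  0.66376667,  0.01589327, -0.40096746],
       [ 0.41507682, -0.44865668, -0.79146599, -0.11595175],
       [-0.51821812,  0.59843211, -0.61100654,  1.58633875],
       [ 0.        ,  0.        ,  0.        ,  1.        ]])}
side {'fx': 489.8894441420272, 'fy': 489.8894441420272, 'cx': 274.9758644314004, 'cy': 209.17490567089354, 'camera_from_world': array([[ 0.99671628, -0.08084783,  0.00450446, -0.5308065 ],
       [-0.05977316, -0.77214823, -0.63262491,  0.11106974],
       [ 0.05462446,  0.6302783 , -0.77444524,  1.20633714],
       [ 0.        ,  0.        ,  0.        ,  1.        ]])}
```

View pics/scene0.png

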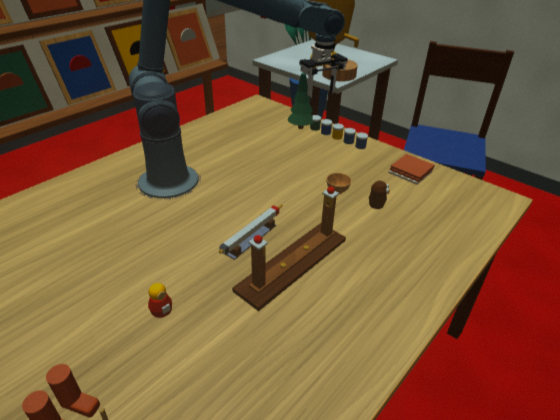

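View pics/side0.png

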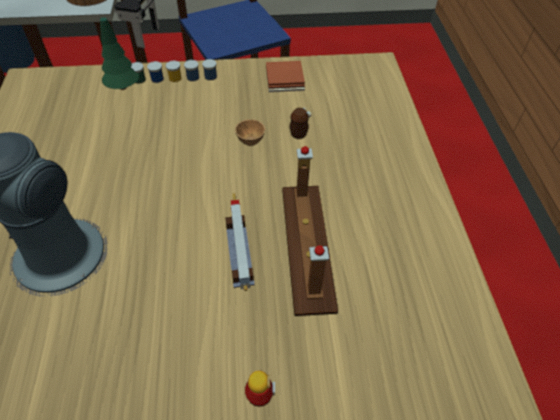

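The scene view has the rail from about (222,250) to its red end at (278,209), with posts near (258,265) and (329,213). In the side view the rail runs from (245,287) to (235,197), and the stand board spans columns 283–336 and rows 187–311. I'll enlarge both.

```bash
python3 - <<'E'
import cv2
a=cv2.imread("pics/side0.png")[135:325,215:345];cv2.imwrite("pics/sc.png",cv2.resize(a,None,fx=3.1,fy=3.1,interpolation=cv2.INTER_CUBIC))
a=cv2.imread("pics/scene0.png")[175:310,210:360];cv2.imwrite("pics/cc.png",cv2.resize(a,None,fx=4,fy=4,interpolation=cv2.INTER_CUBIC))
E
```

```text
(no output)
```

View pics/sc.png

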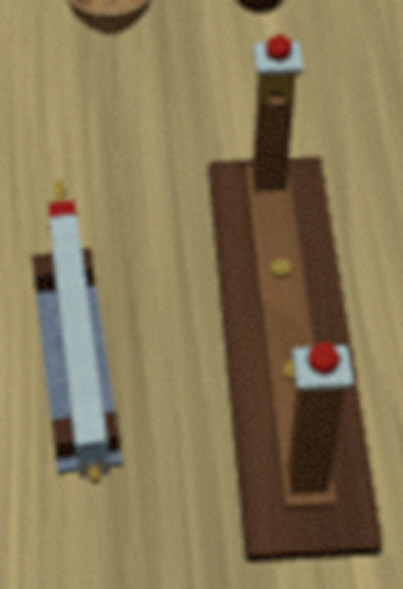

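View pics/cc.png

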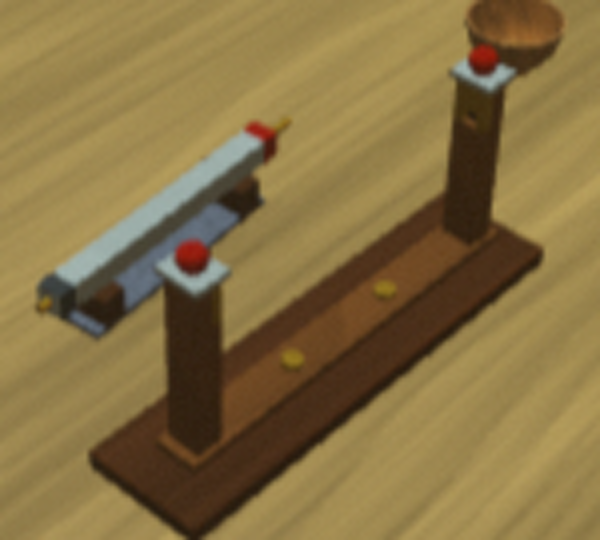

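```bash
cat >geo.py <<'E'
from cell import r, optics, job
import cv2,numpy as np
from scipy.optimize import least_squares
C={n:optics.get_calibration(n) for n in("scene","side")}
def proj(c,p):
    q=c["camera_from_world"]@np.append(p,1); return np.array([c["fx"]*q[0]/q[2]+c["cx"],c["fy"]*q[1]/q[2]+c["cy"]])
def W(q,p):
    c,s=np.cos(q[2]),np.sin(q[2]); return np.array([q[0]+c*p[0]-s*p[1],q[1]+s*p[0]+c*p[1],p[2]])
cr={"side":lambda u:np.array([215+u[0]/3.1,135+u[1]/3.1])-.34,"scene":lambda u:np.array([210+u[0]/4,175+u[1]/4])-.37}
def fit(obs,n):
    def f(q):
        return np.concatenate([proj(C[c],W(q,np.array(p[:3])+[0,(q[3] if p[3] else 0),0]))-cr[c](u) for c,p,u in obs])
    s=least_squares(f,[.55,0.1,0,0][:n] ,loss="soft_l1"); return s.x,f(s.x).reshape(-1,2)
E
python3 - <<'E'
from geo import *
B=.018;P=.026
st=[("side",(-.05,.19,B,0),(210,162)),("side",(.05,.19,B,0),(320,158)),("side",(-.05,-.19,B,0),(247,553)),("side",(.05,-.19,B,0),(380,547)),
("scene",(-.05,-.19,B,0),(92,457)),("scene",(.05,-.19,B,0),(195,531)),("scene",(.05,.19,B,0),(542,252)),
("side",(-.014,.135,P,1),(254,188)),("side",(.014,.135,P,1),(287,190)),("side",(-.014,-.157,P,1),(290,490)),("side",(.014,-.157,P,1),(325,494)),
("scene",(-.014,-.157,P,1),(172,432)),("scene",(.014,-.157,P,1),(197,455)),("scene",(.014,-.135,P,1),(221,438)),
("scene",(-.014,.135,P,1),(443,232)),("scene",(.014,.135,P,1),(470,245)),("scene",(.014,.157,P,1),(494,230)),
("scene",(0,.135,.14,1),(470,118)),("side",(0,.135,.14,1),(277,100))]
x,e=fit(st,4);print("stand",x.round(4));print(e.round(1).tolist())
Z=.041;T=.052
ra=[("side",(0,.1565,Z,0),(59,184)),("scene",(0,.1565,Z,0),(289,121)),("side",(0,-.1345,Z,0),(96,479)),("scene",(0,-.1345,Z,0),(41,306)),
("side",(-.011,.1245,T,0),(49,203)),("side",(.011,.1245,T,0),(75,203)),("scene",(-.011,.1245,T,0),(249,124)),("scene",(.011,.1245,T,0),(276,135))]
x,e=fit(ra,3);print("rail",x.round(4));print(e.round(1).tolist())
E
```

```text
stand [ 0.6115 -0.0259 -0.0194  0.0096]
[[-0.3, -0.4], [0.9, -0.7], [-0.1, 0.8], [1.7, 0.3], [-1.6, -2.5], [-0.7, -0.8], [0.6, -1.9], [0.4, 1.3], [0.3, 0.2], [0.3, 1.5], [1.3, -0.4], [-0.7, -0.1], [0.5, -0.4], [0.4, -0.6], [-0.2, -1.3], [0.3, -0.4], [-1.2, -0.1], [-0.2, -0.9], [0.4, -0.7]]
rail [ 0.4452 -0.0268  0.0653]
[[0.1, -0.4], [-0.0, -1.0], [0.3, 1.4], [-0.8, 0.5], [-0.0, 0.4], [0.2, -0.5], [1.2, -1.1], [-0.1, -1.3]]
```

Request:
{"fn": "move_arm", "kwargs": {
  "commands": [
    [23.7,-64.3,0,-1.18,100],
    [23.7,-64.3,0,-1.18,100],
    [23.7,-64.3,0,-1.18,100],
    [23.7,-64.3,0,-1.18,100],
    [23.7,-64.3,0,-1.18,100]
  ]
}}

```text
time: 0.52
tool_pos: [0.2801, 0.4185, 0.404]
orientation: [-0.0, 0.46, 0.888, -0.0]
wrist_force: [0.7, -0.7, 0.3]
grip_width: 0.999
finger_force: 0.0
```

Request:
{"fn": "move_arm", "kwargs": {
  "commands": [
    [16.5,-44.5,0,-0.55,100],
    [16.5,-44.5,0,-0.55,100],
    [16.5,-44.5,0,-0.55,100],
    [16.5,-44.5,0,-0.55,100],
    [16.5,-44.5,0,-0.55,100]
  ]
}}

```text
time: 0.93
tool_pos: [0.3524, 0.2232, 0.4044]
orientation: [0.0, 0.684, 0.73, 0.0]
wrist_force: [1.6, -0.5, 0.6]
grip_width: 0.998
finger_force: 0.0
```

Request:
{"fn": "move_arm", "kwargs": {
  "commands": [
    [9.3,-25,0,0,100],
    [9.3,-25,0,0,100],
    [9.3,-25,0,0,100],
    [9.3,-25,0,0,100],
    [9.3,-25,0,0,100]
  ]
}}

```text
time: 1.35
tool_pos: [0.4251, 0.0277, 0.4046]
orientation: [0.0, 0.682, 0.731, 0.0]
wrist_force: [1.3, 0.4, 1.2]
grip_width: 1.003
finger_force: 0.0
```

Request:
{"fn": "move_arm", "kwargs": {
  "commands": [
    [2.0,-5.5,-6,0,100],
    [2.0,-5.5,-6,0,100],
    [2.0,-5.5,-6,0,100],
    [2.0,-5.5,-6,0,100]
  ]
}}

```text
time: 1.68
tool_pos: [0.4447, -0.0261, 0.3427]
orientation: [-0.002, 0.683, 0.73, -0.001]
wrist_force: [0.7, -0.2, -0.3]
grip_width: 0.999
finger_force: 0.0
```

```bash
python3 - <<'E'
from cell import r, optics, job
import cv2,numpy as np
s=r.state();print(s["tool_pos"],s["orientation"]);c=optics.get_calibration("wrist");im=optics.snapshot("wrist");cv2.imwrite("pics/w0.png",cv2.resize(im[:,:,::-1],(800,600),interpolation=cv2.INTER_CUBIC))
print(c);np.save("w0.npy",c["camera_from_world"])
E
```

```text
[ 0.44472032 -0.02611555  0.34268064] [-0.0023724   0.6829811   0.73043156 -0.00096189]
{'fx': 292.56904433139425, 'fy': 292.56904433139425, 'cx': 273.1356746494061, 'cy': 209.2974748148724, 'camera_from_world': array([[ 0.99779444,  0.06629266, -0.00339625, -0.43985061],
       [ 0.06511063, -0.96748137,  0.24441851, -0.06352323],
       [ 0.01291734, -0.24410056, -0.96966389,  0.31926114],
       [ 0.        ,  0.        ,  0.        ,  1.        ]])}
```

View pics/w0.png

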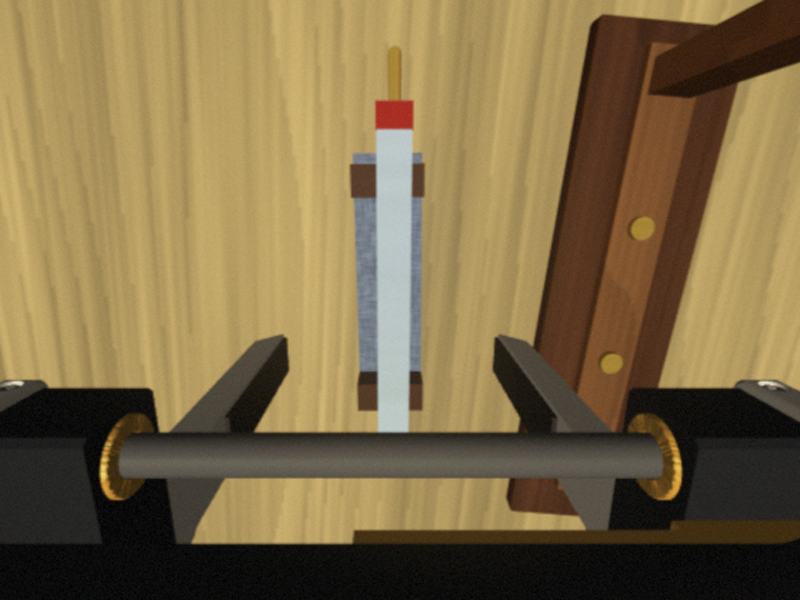

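The wrist view shows the rail running between the fingers, with its sprung tip at (394,47) and red end corners at (376,100) and (413,100). The board's left corners are at (598,16) and (510,511), and the far post's inner base is at (650,94)–(692,97).

```bash
python3 - <<'E'
import geo
from geo import *
c=dict(optics.get_calibration("wrist"));c["camera_from_world"]=np.load("w0.npy");C["w"]=c
cr["w"]=lambda u:np.array(u)/(800/560)-.15
Z=.041;T=.052
ra=[("w",(0,.1565,Z,0),(394,47)),("w",(-.011,.1245,T,0),(376,100)),("w",(.011,.1245,T,0),(413,100))]
x,e=fit(ra,3);print("rail",x.round(4),e.round(1).tolist())
def ray(u,z):
    M=c["camera_from_world"];p=cr["w"](u);d=M[:3,:3].T@np.array([(p[0]-c["cx"])/c["fx"],(p[1]-c["cy"])/c["fy"],1]);o=-M[:3,:3].T@M[:3,3];return o+d*(z-o[2])/d[2]
a,b=ray((376,100),T),ray((378,431),T);g,h=ray((413,100),T),ray((408,431),T)
print("rail edges",a,b,g,h,(a+g)/2,(b+h)/2)
B=.018;P=.026
st=[("w",(-.05,.19,B,0),(598,16)),("w",(-.05,-.19,B,0),(510,510)),("w",(-.014,.135,P,1),(650,94)),("w",(.014,.135,P,1),(692,97))]
x,e=fit(st,4);print("stand",x.round(4),e.round(1).tolist())
E
```

```text
rail [ 0.4459 -0.0242  0.073 ] [[0.1, -0.2], [0.0, 0.2], [-0.1, 0.0]]
rail edges [0.42575953 0.09933883 0.052     ] [ 0.44005682 -0.12209085  0.052     ] [0.44784768 0.10079125 0.052     ] [ 0.46184622 -0.12059736  0.052     ] [0.4368036  0.10006504 0.052     ] [ 0.45095152 -0.12134411  0.052     ]
stand [ 0.6128 -0.0255 -0.0207  0.0104] [[3.4, -0.3], [0.1, 2.0], [-0.7, -0.5], [-0.6, 0.2]]
```

Request:
{"fn": "move_arm", "kwargs": {
  "commands": [
    [0,0.05,-4,0,100],
    [0,0.05,-8,0,100],
    [0,0.05,-11,0,100],
    [0,0.05,-12.2,0,100],
    [0,0.05,-12.2,0,100]
  ]
}}

```text
time: 2.15
tool_pos: [0.4441, -0.0232, 0.221]
orientation: [-0.002, 0.681, 0.732, -0.001]
wrist_force: [0.6, 0.5, 0.8]
grip_width: 0.999
finger_force: 0.0
```

Request:
{"fn": "move_arm", "kwargs": {
  "commands": [
    [0.06,-0.2,0,0,100],
    [0.06,-0.2,0,0,0],
    [0.06,-0.2,0,0,0],
    [0.06,-0.2,0,0,0],
    [0.06,-0.2,0,0,0]
  ],
  "newtons": 35
}}

```text
time: 2.57
tool_pos: [0.4462, -0.0268, 0.2238]
orientation: [0.001, 0.682, 0.731, 0.001]
wrist_force: [0.7, -0.0, 0.7]
grip_width: 0.751
finger_force: 0.0
```

Request:
{"fn": "move_arm", "kwargs": {
  "commands": [
    [0,0,0,0,0],
    [0,0,0,0,0],
    [0,0,0,0,0],
    [0,0,0,0,0]
  ]
}}

```text
time: 2.9
tool_pos: [0.4457, -0.0268, 0.2227]
orientation: [-0.0, 0.682, 0.731, -0.0]
wrist_force: [-0.7, 0.6, -0.1]
grip_width: 0.467
finger_force: 0.0
```

Request:
{"fn": "move_arm", "kwargs": {
  "commands": [
    [0,0,0,0,0],
    [0,0,0,0,0],
    [0,0,0,0,0],
    [0,0,0,0,0],
    [0,0,0,0,0]
  ]
}}

```text
time: 3.32
tool_pos: [0.4457, -0.0267, 0.2226]
orientation: [-0.0, 0.682, 0.731, -0.0]
wrist_force: [-0.3, -0.7, -0.2]
grip_width: 0.232
finger_force: 35.0
```

Request:
{"fn": "move_arm", "kwargs": {
  "commands": [
    [0,0,2,0,0],
    [0,0,5,-0.05,0],
    [1,-0.5,8,-0.1,0],
    [4,-1.2,9.9,-0.209,0],
    [8,-1.7,9.9,-0.209,0]
  ]
}}

```text
time: 3.73
tool_pos: [0.5269, -0.0441, 0.3265]
orientation: [0.003, 0.756, 0.655, 0.002]
wrist_force: [0.7, -0.1, 0.5]
grip_width: 0.231
finger_force: 35.0
```

Request:
{"fn": "move_arm", "kwargs": {
  "commands": [
    [2,0,0,0,0],
    [2.7,0,0,0,0],
    [2.7,0,0,0,0],
    [2.7,0,0,0,0]
  ]
}}

```text
time: 4.07
tool_pos: [0.5519, -0.0435, 0.3205]
orientation: [-0.001, 0.754, 0.656, -0.001]
wrist_force: [-0.1, 0.2, -1.1]
grip_width: 0.232
finger_force: 35.0
```

```bash
python3 - <<'E'
from cell import r, optics, job
import cv2,numpy as np
s=r.state();print(s["tool_pos"],s["orientation"]);c=optics.get_calibration("wrist");im=optics.snapshot("wrist");cv2.imwrite("pics/w1f.png",im[:,:,::-1]);cv2.imwrite("pics/w1.png",cv2.resize(im[:260,160:507,::-1],None,fx=2.3,fy=2.3,interpolation=cv2.INTER_CUBIC))
np.save("w1.npy",c["camera_from_world"])
E
```

```text
[ 0.55190397 -0.04348136  0.32052557] [-0.00116252  0.75438318  0.65643275 -0.00084297]
```

View pics/w1.png

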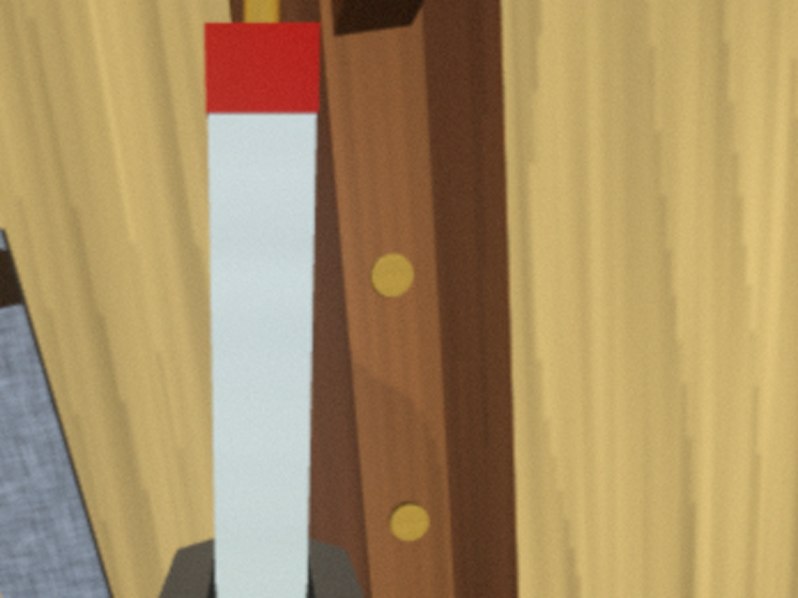

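The red end's far corners are at (205,22) and (320,22). The foot bar's edges run (330,60)→(370,590) and (425,60)→(455,590), and the post's inner base is at (335,35)–(412,25).

```bash
cat >>geo.py <<'E'
def ray(M,u,z,sc=2.3,off=(160,0)):
    c=C.setdefault("w",optics.get_calibration("wrist"));p=np.array(u)/sc+off-.5+.5/sc
    d=M[:3,:3].T@np.array([(p[0]-c["cx"])/c["fx"],(p[1]-c["cy"])/c["fy"],1]);o=-M[:3,:3].T@M[:3,3];return o+d*(z-o[2])/d[2]
E
python3 - <<'E'
from geo import *
M=np.load("w1.npy");R=lambda u,z:ray(M,u,z)
zt=.3205-.2226+.052
a,b=R((205,22),zt),R((320,22),zt);print("redend",a,b,(a+b)/2,np.linalg.norm(a-b))
p,q=R((214,560),zt),R((309,560),zt);m=(a+b)/2-(p+q)/2;y=np.arctan2(-m[0],m[1]);print("rail yaw",y)
l=[R(u,.026) for u in((331,60),(370,590),(426,60),(455,590))];print(np.array(l).round(4));n=(l[0]+l[2]-l[1]-l[3]);ys=np.arctan2(-n[0],n[1]);print("bar yaw",ys,"width",l[2]-l[0],l[3]-l[1])
f1,f2=(l[0]+l[2])/2,(l[1]+l[3])/2
for Y in (.1235,-.016):print("bar x at",Y,f1[0]+(Y-f1[1])*(f2[0]-f1[0])/(f2[1]-f1[1]))
print("post base",R((335,35),.026),R((412,25),.026))
e=(a+b)/2; print("tip",e+.032*np.array([-np.sin(y),np.cos(y),0]))
E
```

```text
redend [0.55730277 0.0842313  0.1499    ] [0.57983442 0.08105611 0.1499    ] [0.56856859 0.0826437  0.1499    ] 0.022754274692131107
rail yaw -0.1409575551916874
[[ 0.598   0.1121  0.026 ]
 [ 0.5914 -0.0966  0.026 ]
 [ 0.6322  0.1072  0.026 ]
 [ 0.6284 -0.1018  0.026 ]]
bar yaw -0.024904454104091374 width [ 0.03424373 -0.00482333  0.        ] [ 0.03701905 -0.00517093  0.        ]
bar x at 0.1235 0.6154371942746586
bar x at -0.016 0.611962304485008
post base [0.60031364 0.11983844 0.026     ] [0.62811356 0.11913101 0.026     ]
tip [0.57306431 0.11432633 0.1499    ]
```

Request:
{"fn": "move_arm", "kwargs": {
  "commands": [
    [1,0,0,0,0],
    [2.2,0,0,0,0],
    [3.4,0,0,0,0],
    [4.15,0,0,0,0],
    [4.15,0,0,0,0]
  ]
}}

```text
time: 4.53
tool_pos: [0.5942, -0.0437, 0.3216]
orientation: [-0.0, 0.754, 0.656, -0.0]
wrist_force: [-0.3, -0.6, -1.9]
grip_width: 0.23
finger_force: 35.0
```

Request:
{"fn": "move_arm", "kwargs": {
  "commands": [
    [0,0,0,0,0],
    [0,0,0,0,0],
    [0,0,0,0,0]
  ]
}}

```text
time: 4.78
tool_pos: [0.5936, -0.0437, 0.3215]
orientation: [-0.0, 0.755, 0.656, -0.0]
wrist_force: [-0.0, -0.6, -1.1]
grip_width: 0.232
finger_force: 35.0
```

```bash
python3 - <<'E'
from cell import r, optics, job
import cv2,numpy as np
s=r.state();print(s["tool_pos"],s["orientation"],s["wrist_force"]);c=optics.get_calibration("wrist");im=optics.snapshot("wrist");a=optics.snapshot("side");b=optics.snapshot("scene")
w=cv2.resize(im[0:120,200:400],(800,480),interpolation=3)[:280]
rs=lambda q:cv2.resize(q,(400,320),interpolation=3)
p=np.vstack([w,np.hstack([rs(a[135:215,255:355]),rs(b[180:260,250:350])])])
cv2.imwrite("pics/w2.png",p[:,:,::-1])
np.save("w2.npy",c["camera_from_world"])
E
```

```text
[ 0.59360312 -0.04368765  0.32147041] [-2.73735560e-04  7.54526853e-01  6.56269076e-01 -2.31023473e-04] [-0.00110814 -0.61941281 -1.0763471 ]
```

View pics/w2.png

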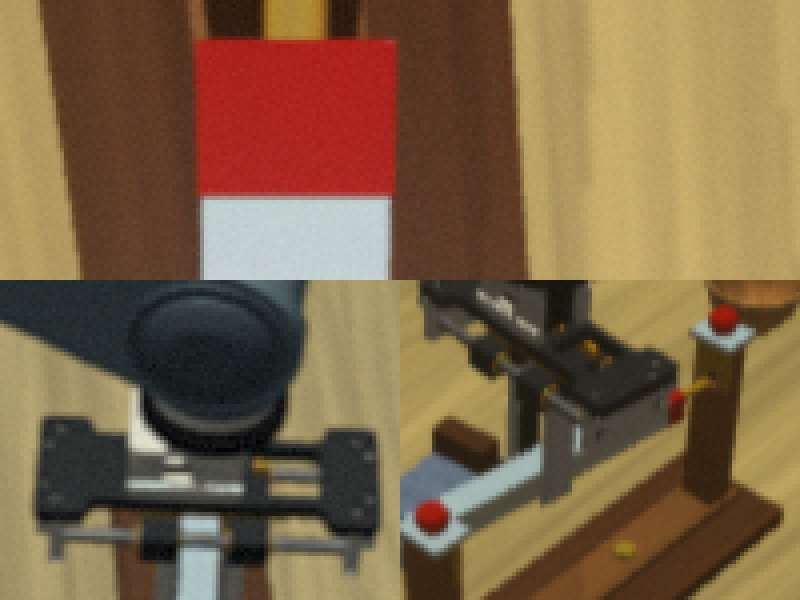

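The composite shows the pin nose at (714,381) almost in front of the dark socket at (712,379), so the alignment looks close. In the wrist strip the pin centre is at column 295 and the post face spans about 207–360. I'll compute the lateral offset.

```bash
python3 - <<'E'
from geo import *
M=np.load("w2.npy");c=optics.get_calibration("wrist")
o=-M[:3,:3].T@M[:3,3]
def d(u):
    p=np.array(u)/4+[200,0]-.375;return M[:3,:3].T@np.array([(p[0]-c["cx"])/c["fx"],(p[1]-c["cy"])/c["fy"],1])
for u in((207,10),(360,10)):
    for Y in(.1185,.1205):
        v=d(u);print("post",o+v*(Y-o[1])/v[1])
for z in (.14,):
    for u in((295,5),(295,30)): v=d(u);print("pin",o+v*(z-o[2])/v[2])
a,b=[o+d(u)*(.151-o[2])/d(u)[2] for u in((195,40),(397,40))];print("end",(a+b)/2,b-a)
E
```

```text
post [0.60014145 0.1185     0.06902218]
post [0.6000893  0.1205     0.06389506]
post [0.62757057 0.1185     0.0591038 ]
post [0.62812134 0.1205     0.05375867]
pin [0.61150347 0.08985236 0.14      ]
pin [0.61113346 0.08722003 0.14      ]
end [0.61052338 0.08216885 0.151     ] [ 0.02273676 -0.00319563  0.        ]
```

Request:
{"fn": "move_arm", "kwargs": {
  "commands": [
    [-0.05,0.3,0,0,0],
    [-0.05,0.6,0,0,0],
    [-0.05,0.8,0,0,0],
    [-0.05,1.0,0,0,0],
    [-0.05,1.0,0,0,0]
  ]
}}

```text
time: 5.35
tool_pos: [0.5937, -0.0333, 0.3216]
orientation: [-0.0, 0.754, 0.657, -0.0]
wrist_force: [0.1, 0.1, -0.9]
grip_width: 0.228
finger_force: 35.0
```

Request:
{"fn": "move_arm", "kwargs": {
  "commands": [
    [0,0.2,0,0,0],
    [0,0.4,0,0,0],
    [0,0.6,0,0,0],
    [0,0.6,0,0,0]
  ]
}}

```text
time: 5.68
tool_pos: [0.5938, -0.0277, 0.3218]
orientation: [0.0, 0.754, 0.656, -0.0]
wrist_force: [-0.2, -2.8, -0.7]
grip_width: 0.232
finger_force: 35.0
```

Request:
{"fn": "move_arm", "kwargs": {
  "commands": [
    [0,0.2,0,0,0],
    [0,0.4,0,0,0],
    [0,0.6,0,0,0],
    [0,0.8,0,0,0],
    [0,0.8,0,0,0]
  ]
}}

```text
time: 6.1
tool_pos: [0.594, -0.0202, 0.322]
orientation: [0.001, 0.755, 0.656, -0.0]
wrist_force: [-0.1, -7.6, -1.2]
grip_width: 0.229
finger_force: 35.0
```

Request:
{"fn": "move_arm", "kwargs": {
  "commands": [
    [0,0.2,0,0,0],
    [0,0.35,0,0,0],
    [0,0.45,0,0,0],
    [0,0.45,0,0,0]
  ]
}}

```text
time: 6.43
tool_pos: [0.5941, -0.0163, 0.3222]
orientation: [0.002, 0.755, 0.656, -0.001]
wrist_force: [0.0, -8.0, -0.2]
grip_width: 0.23
finger_force: 35.0
```

Request:
{"fn": "move_arm", "kwargs": {
  "commands": [
    [0,0,0,0,0],
    [0,0,0,0,0]
  ]
}}

```text
time: 6.6
tool_pos: [0.5941, -0.0164, 0.3222]
orientation: [0.002, 0.755, 0.656, -0.001]
wrist_force: [-0.3, -9.2, -1.2]
grip_width: 0.229
finger_force: 35.0
```

```bash
python3 - <<'E'
from cell import r, optics, job
import cv2,numpy as np
s=r.state();print(s["tool_pos"],s["orientation"],s["wrist_force"],s["moment"]);c=optics.get_calibration("wrist");im=optics.snapshot("wrist");b=optics.snapshot("scene")
w=cv2.resize(im[0:75,200:400],(800,300),interpolation=3)
p=np.vstack([w,cv2.resize(b[185:260,210:410],(800,300),interpolation=3)])
cv2.imwrite("pics/w3.png",p[:,:,::-1])
np.save("w3.npy",c["camera_from_world"])
E
```

```text
[ 0.5940871  -0.01641431  0.32218225] [ 1.89813013e-03  7.54761915e-01  6.55995802e-01 -5.97729621e-04] [-0.2661559  -9.23694149 -1.24038419] [-1.70601646 -0.0502663  -0.25453408]
```

View pics/w3.png

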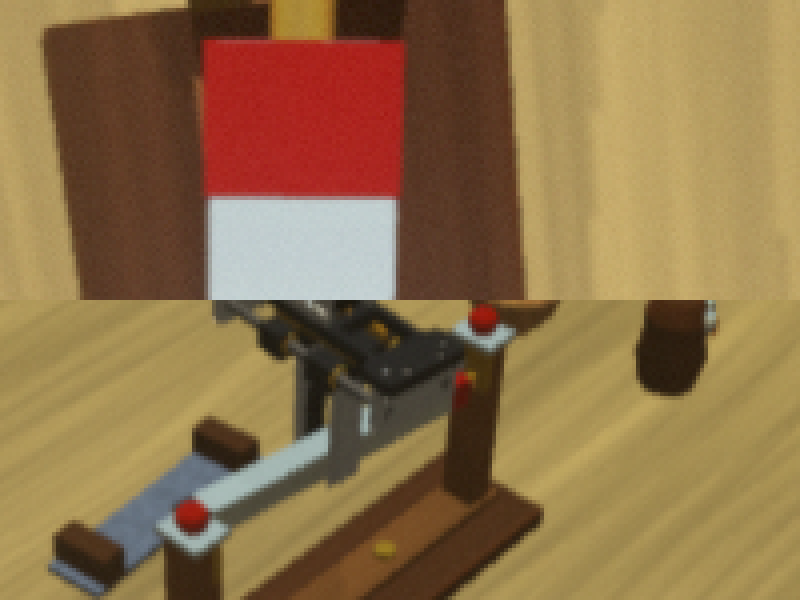

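Request:
{"fn": "move_arm", "kwargs": {
  "commands": [
    [0,0.1,0,0,0],
    [0.2,0.1,0,0.015,0],
    [0.4,0.1,0,0.029,0],
    [0.6,0.1,0,0.043,0],
    [0.6,0.1,0,0.043,0]
  ]
}}

```text
time: 7.12
tool_pos: [0.6004, -0.0157, 0.3223]
orientation: [0.002, 0.74, 0.672, -0.001]
wrist_force: [0.8, -10.2, -0.6]
grip_width: 0.232
finger_force: 35.0
```

Request:
{"fn": "move_arm", "kwargs": {
  "commands": [
    [0.15,0.03,0,0.011,0],
    [0.3,0.03,0,0.022,0],
    [0.45,0.03,0,0.032,0],
    [0.45,0.03,0,0.032,0]
  ]
}}

```text
time: 7.45
tool_pos: [0.6049, -0.0154, 0.3224]
orientation: [0.002, 0.73, 0.684, -0.001]
wrist_force: [2.5, -9.5, -0.6]
grip_width: 0.231
finger_force: 35.0
```

Request:
{"fn": "move_arm", "kwargs": {
  "commands": [
    [0.16,0,0,0.011,0],
    [0.32,0,0,0.022,0],
    [0.48,0,0,0.033,0],
    [0.48,0,0,0.033,0]
  ]
}}

```text
time: 7.78
tool_pos: [0.6097, -0.0155, 0.3224]
orientation: [0.003, 0.718, 0.696, -0.001]
wrist_force: [1.7, -10.3, -0.3]
grip_width: 0.228
finger_force: 35.0
```

Request:
{"fn": "move_arm", "kwargs": {
  "commands": [
    [0.13,0,-0.04,0.009,0],
    [0.13,0,-0.07,0.009,0],
    [0.13,0,-0.07,0.009,0]
  ]
}}

```text
time: 8.03
tool_pos: [0.611, -0.0155, 0.3219]
orientation: [0.003, 0.715, 0.699, -0.0]
wrist_force: [0.9, -10.8, -0.6]
grip_width: 0.229
finger_force: 35.0
```

Request:
{"fn": "move_arm", "kwargs": {
  "commands": [
    [0,-0.1,0,0,0],
    [0,-0.2,0,0,0],
    [0,-0.3,0,0,0],
    [0,-0.35,0,0,0],
    [0,-0.35,0,0,0]
  ]
}}

```text
time: 8.45
tool_pos: [0.6109, -0.0187, 0.3218]
orientation: [0.002, 0.715, 0.699, -0.0]
wrist_force: [1.6, -8.4, 0.0]
grip_width: 0.233
finger_force: 35.0
```

Request:
{"fn": "move_arm", "kwargs": {
  "commands": [
    [0,-0.08,0,0,0],
    [0,-0.16,0,0,0],
    [0,-0.24,0,0,0],
    [0,-0.24,0,0,0]
  ]
}}

```text
time: 8.78
tool_pos: [0.6109, -0.0209, 0.3217]
orientation: [0.002, 0.715, 0.699, -0.0]
wrist_force: [1.9, -7.4, -0.6]
grip_width: 0.227
finger_force: 35.0
```

Request:
{"fn": "move_arm", "kwargs": {
  "commands": [
    [0,-0.1,0,0,0],
    [0,-0.2,0,0,0],
    [0,-0.3,0,0,0],
    [0,-0.3,0,0,0]
  ]
}}

```text
time: 9.12
tool_pos: [0.6108, -0.0236, 0.3216]
orientation: [0.001, 0.715, 0.699, 0.0]
wrist_force: [1.3, -5.6, -0.2]
grip_width: 0.231
finger_force: 35.0
```

Request:
{"fn": "move_arm", "kwargs": {
  "commands": [
    [0,-0.1,0,0,0],
    [0,-0.2,0,0,0],
    [0,-0.25,0,0,0],
    [0,-0.25,0,0,0]
  ]
}}

```text
time: 9.45
tool_pos: [0.6108, -0.0258, 0.3215]
orientation: [0.001, 0.715, 0.699, 0.0]
wrist_force: [2.5, -4.8, -1.0]
grip_width: 0.231
finger_force: 35.0
```

Request:
{"fn": "move_arm", "kwargs": {
  "commands": [
    [0,-0.05,0,0,0],
    [0,-0.1,0,0,0],
    [0,-0.15,0,0,0],
    [0,-0.15,0,0,0]
  ]
}}

```text
time: 9.78
tool_pos: [0.6106, -0.0268, 0.3214]
orientation: [0.0, 0.715, 0.699, 0.001]
wrist_force: [2.8, -2.9, -0.4]
grip_width: 0.234
finger_force: 35.0
```

Request:
{"fn": "move_arm", "kwargs": {
  "commands": [
    [0,-0.05,0,0,0],
    [0,-0.1,0,0,0],
    [0,-0.1,0,0,0]
  ]
}}

```text
time: 10.03
tool_pos: [0.6105, -0.0272, 0.3212]
orientation: [-0.0, 0.715, 0.699, 0.001]
wrist_force: [4.0, 3.2, 1.7]
grip_width: 0.227
finger_force: 35.0
```

Request:
{"fn": "move_arm", "kwargs": {
  "commands": [
    [0,0.04,0,0,0],
    [0,0.04,0,0,60],
    [0,0.04,0,0,60],
    [0,0.04,0,0,60],
    [0,0.04,0,0,60]
  ]
}}

```text
time: 10.45
tool_pos: [0.6099, -0.0274, 0.3203]
orientation: [-0.001, 0.715, 0.699, -0.001]
wrist_force: [0.5, -0.3, -0.5]
grip_width: 0.478
finger_force: 0.0
```

Request:
{"fn": "move_arm", "kwargs": {
  "commands": [
    [0,0,0,0,60],
    [0,0,0,0,60],
    [0,0,0,0,60]
  ]
}}

```text
time: 10.7
tool_pos: [0.6103, -0.0275, 0.3209]
orientation: [-0.0, 0.715, 0.699, -0.0]
wrist_force: [-0.6, -0.0, 0.5]
grip_width: 0.597
finger_force: 0.0
```

```bash
python3 - <<'E'
from cell import r, optics, job
import cv2,numpy as np
s=r.state();print(s["tool_pos"],s["wrist_force"],s["grip_width"]);a=optics.snapshot("side");b=optics.snapshot("scene")
rs=lambda q:cv2.resize(q,(400,500),interpolation=3)
p=np.hstack([rs(a[140:290,255:375]),rs(b[170:320,235:355])])
cv2.imwrite("pics/w4.png",p[:,:,::-1])
E
```

```text
[ 0.6102836  -0.02748871  0.32086364] [-0.56343389 -0.00372844  0.52221079] 0.5965218363077447
```

View pics/w4.png

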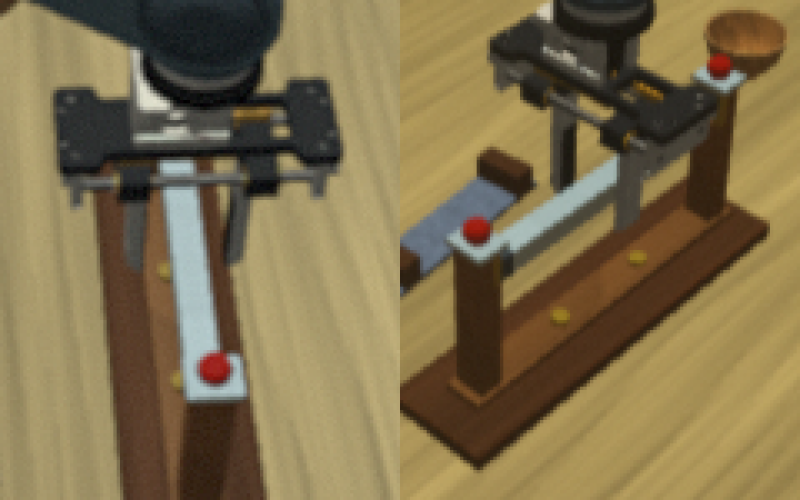

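Released, the rail stays in line between the posts: its white top runs into the near post's cap at about (200,350). I'll lift away.

Request:
{"fn": "move_arm", "kwargs": {
  "commands": [
    [0,0,1.5,0,60],
    [0,0,4,0,60],
    [0,0,8,0,60],
    [0,0,12,0,60],
    [0,0,12,0,60]
  ]
}}

```text
time: 11.22
tool_pos: [0.6116, -0.0277, 0.451]
orientation: [0.007, 0.715, 0.699, 0.004]
wrist_force: [1.0, -0.6, 1.1]
grip_width: 0.604
finger_force: 0.0
```

```bash
python3 - <<'E'
from cell import r, optics, job
import cv2,numpy as np
print(r.state()["tool_pos"]);im=optics.snapshot("wrist");b=optics.snapshot("scene");a=optics.snapshot("side")
rs=lambda q,s:cv2.resize(q,s,interpolation=3)
p=np.hstack([rs(im,(400,300)),rs(b[190:290,240:340],(400,300))])
p=np.vstack([p,np.hstack([rs(b[180:255,285:385],(400,300)),rs(a[140:290,240:440],(400,300))])])
cv2.imwrite("pics/w5.png",p[:,:,::-1])
E
```

```text
[ 0.61160718 -0.02766604  0.45103106]
```

View pics/w5.png

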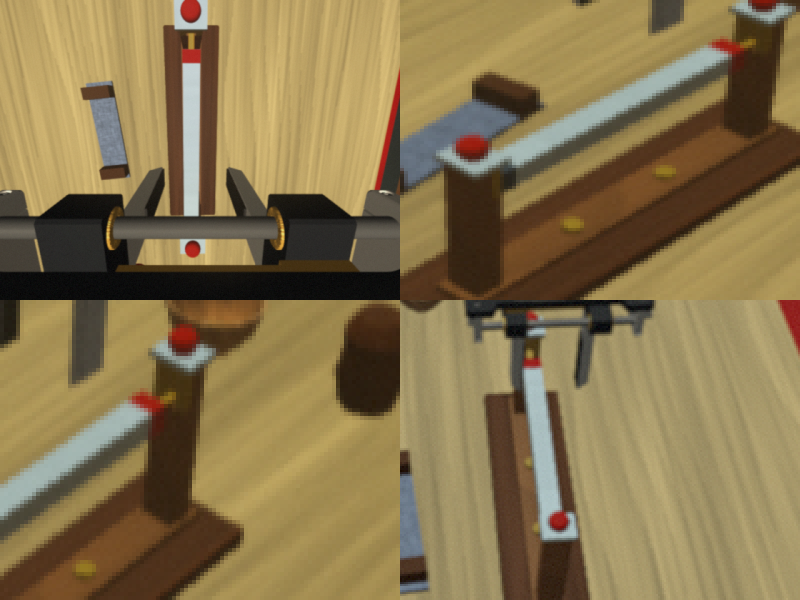

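The rail hangs level between both posts, with its sprung pin in the far socket at (170,398) and its dark end against the near post. The gripper is clear above it, so I'll hand the job in.

```bash
python3 -c "
from cell import job
print(job.finish_job())"
```

```text
the job is handed in; nothing more can be done
None
```

The rail is sprung in between the two posts with a pin in each socket, let go of and handed in at about 11 s; the strongest push I read at the wrist was about 11 N, and I never touched the owl, doll or basket (no verdict came back).

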